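# Stagger-stack empty stock trays from the sloping rack

### The arm

A 6-joint arm with a two-finger parallel gripper is mounted at the origin on the work surface. World frame = base frame: x ahead of the robot, y to its left, z up, the work surface at z = 0. Lengths are in m, angles in rad, forces in N, time in s.
With the tool pointing down it reaches from about 0.375 to 0.975 m from the base axis. Payload 3.8 kg.
Tool frame: the origin (TCP) lies at the very end of the fingers, on their centre line; the grasp point (between the pads) lies behind it (bot.tcp_to_grasp is the y of the grasp point in the tool frame, in m); y points along the fingers, z is the direction in which the jaws open and shut, and the axes are right-handed (so a half turn about y gives the same grasp; the last joint's range is limited). The gripper opens to 85 mm and grips with 20 to 120 N. Pads are 22 mm wide; open, the fingers measure 114 mm over their backs; the gripper's body (76 mm by 85 mm) begins 54 mm behind the grasp point. The pads swing forward as they close: fully open they stand 13 mm farther back than shut.
Start: joints at [-1.224, 0.264, 1.604, -0, 1.274, -0.037], TCP at [0.253, -0.626, 0.231] pointing down, gripper open.
Joint ranges: [-2.63, 2.63], [-0.94, 2.18], [0.31, 2.57], [-1.31, 4.45], [0, 2.66], [-2.55, 2.55]. Speed limits (rad/s): [2.57, 2.57, 3.14, 3.14, 3.14, 3.14].

### API

Orientations are given as a rotation vector (axis times angle).
In Python, from workcell import bot, optics, workorder gives the robot as it stands.
- The arm moves only by the shell command python3 -m handwheel 'ROWS' [FORCE]. ROWS is JSON, a list of rows, each a list of 7 numbers: the shift along the tool's x, y, z in m, then the turn, a rotation vector about the tool's x, y, z in rad, then the opening, from 0 (shut) to 1 (fully open). A call has 1 to 8 rows; each row shifts and turns the commanded pose from where the row before left it, along the tool's axes as they then stand; what a row does not reach is not made up. A row lasts 1/8 s, in which the tool goes at most 62.5 mm and 10.7 degrees, less where a joint would pass 70% of its speed; a pose out of reach is approached as far as the arm can. A call with a gripper value outside its range is refused whole. The fingers move at their own pace and stop on an object; FORCE is the grip in N (left out, the last holds). Time passes only in rows, so rows that do not move let the fingers close. It gives the time, the measured TCP pose, the force and the opening at its end, in the units of the state.
- bot.read_state(): the state, without advancing time (a new reading comes with each control period).
- optics.read_camera(name): name is "side" or "top"; returns a dict with "image" (420x560x3 uint8, red, green, blue), "z_map" (420x560 float32, m along the optical axis (not along the pixel's ray), 0 where there is no reading), "mtx" (3x3 intrinsics, pixels), "world_from_camera" (4x4, takes a point from camera to world coordinates). Camera axes: x right, y down, z forward; pixel columns grow to the right and rows downward; lengths in m; the calibration is good to about 2 mm. A picture is of the moment at which its call begins.
- workorder.finish_job(): hands the job in, once; it reports no verdict.
The state is a dict: "time": time; "q": joint angles; "joint_vel": joint speeds; "joint_torque": joint torques, N m; "tool_pos": TCP position; "tcp_rot": TCP orientation; "wrist_force": force on the tool from outside, world axes, zero at the start; "torque": the same for the moment, N m; "width": opening from 0.0 (shut) to 1.0 (fully open).
Only numpy, scipy, OpenCV 4.12 (cv2) and the standard library are available. Lean on these libraries where they do the work, as an engineer would, in place of code of your own. Each camera call takes 0.05 s, during which the arm holds its last target.

### The job

Clear the three empty two-compartment trays from the sloping rack by stacking them on the matching tray that stands alone on the bench, each one seated level with its foot down in a single compartment of the tray below. Step them half a tray alternately out and back, all along the same line, so that the stack zigzags and every second tray is straight above the one two below (either end may be first). The three-compartment tray does not nest: leave it on the rack; do not shift the bottom tray, and leave the bottle, jar and carton alone.

Things in the scene. Friction and masses are not known exactly. Their poses are not given: they have to be found in the camera images.
- base_tray: the bottom tray, alone on the bench: white plastic open tray, 130 mm long (own x), 56 wide (own y), 40 high with foot; walls 4, one middle cross wall (4 thick, top 4 below the rim): two compartments 59 x 48 inside. Under the body (8 mm up) a central foot 52 (x) x 42 (y) x 8 mm, its lowest 4 mm 2 mm smaller all round. Same end for end. Origin: centre of the foot's underside; z up through the open top.
- tray_a: Identical to base_tray (sizes, origin, axes), empty, about 0.12 kg. Its foot fits, with 3 mm play all round, into one compartment of such a tray: it then sits 31.5 mm off along x and 32 mm higher, rim carrying its underside. Starts in any one of the four rack lanes, flat on the board, long axis down the slope.
- tray_b: Identical to base_tray (sizes, origin, axes), empty, about 0.12 kg. Its foot fits, with 3 mm play all round, into one compartment of such a tray: it then sits 31.5 mm off along x and 32 mm higher, rim carrying its underside. Starts in any one of the four rack lanes, flat on the board, long axis down the slope.
- tray_c: Identical to base_tray (sizes, origin, axes), empty, about 0.12 kg. Its foot fits, with 3 mm play all round, into one compartment of such a tray: it then sits 31.5 mm off along x and 32 mm higher, rim carrying its underside. Starts in any one of the four rack lanes, flat on the board, long axis down the slope.
- odd_tray: the tray that will not nest: same material, 130 x 56 x 40 mm, but with two cross walls (three compartments) and a long foot of 112 mm. Origin: centre of the foot's underside. Starts in any one of the four rack lanes, flat on the board, long axis down the slope; stays there.
- rack: fixed grey rack, left or right on the bench: a board 190 mm (own x, down the slope) by 400 (own y, level) sloping 28 degrees, low side away from the robot, with a stop strip 16 mm high along the low edge. Four lanes at own y = -142.5, -47.5, 47.5, 142.5 mm. Origin: middle of the board's upper face, 85 mm above the bench; z: the board's normal.
- bottle: amber bottle with white cap, 56 mm across, 120 mm high, on the far side of the bench; origin: centre of its underside
- jar: white jar with black lid, 66 mm across, 85 mm high, on the far side; origin: centre of its underside
- carton: closed cardboard carton 60 x 90 x 60 mm, on the far side; origin: centre of its underside

How it is judged:
By the outcome, as a careful person would: the job done as asked, in the order asked, and still so for the second after the job is handed in, with the robot touching nothing.
It also fails if it takes over 72 s, if anything falls off the work surface, if the arm or the gripper's body presses on something with over 40 N, if the wrist force passes 120 N, or if a joint passes its speed limit or range.

## Working session

There is one attempt and no reset: what is moved stays moved. The work goes in short steps, Python scripts to look and compute and a shell command to move; the robot and the scene stay as the last step left them, time stands still between calls to the robot, and variables do not carry over. Pictures are saved under pics/ and viewed, and the job is handed in when it is done.

```bash
mkdir -p pics; ls
python3 - <<'E'
from workcell import bot, optics, workorder
import cv2,numpy as np
s=bot.read_state(); print({k:np.round(v,4).tolist() for k,v in s.items()}, bot.tcp_to_grasp)
for n in("side","top"):
    c=optics.read_camera(n); cv2.imwrite(f"pics/{n}0.png",c["image"][:,:,::-1]); np.savez(f"{n}0.npz",**c)
    print(n,c["mtx"],c["world_from_camera"].round(3))
E
```

```text
pics
{'time': 0.0, 'q': [-1.2239, 0.2648, 1.6054, -0.0, 1.2737, -0.0369], 'joint_vel': [0.0002, -0.0001, -0.0013, 0.0009, -0.0009, -0.0006], 'joint_torque': [-0.0005, -51.5109, -36.7312, -0.0001, 0.0131, -0.0], 'tool_pos': [0.2525, -0.6252, 0.2299], 'tcp_rot': [-0.3912, 2.0137, -2.009], 'wrist_force': [-0.5489, 0.3204, -0.1462], 'torque': [0.0089, -0.0225, 0.0617], 'width': 1.003} -0.0187
side [[507.59904436   0.         275.04574037]
 [  0.         507.59904436 213.57351551]
 [  0.           0.           1.        ]] [[-0.861 -0.369  0.35   0.122]
 [-0.509  0.63  -0.586  0.794]
 [-0.004 -0.683 -0.73   1.089]
 [ 0.     0.     0.     1.   ]]
top [[507.80844029   0.         279.84050249]
 [  0.         507.80844029 209.60443809]
 [  0.           0.           1.        ]] [[ 6.000e-03 -9.970e-01  7.800e-02  5.210e-01]
 [-1.000e+00 -6.000e-03 -0.000e+00 -4.000e-03]
 [ 1.000e-03 -7.800e-02 -9.970e-01  1.392e+00]
 [ 0.000e+00  0.000e+00  0.000e+00  1.000e+00]]
```

View pics/top0.png

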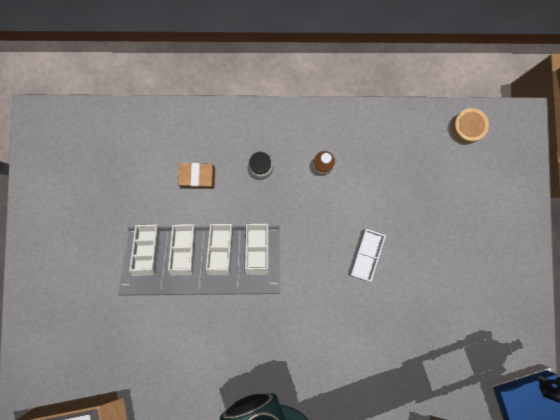

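View pics/side0.png

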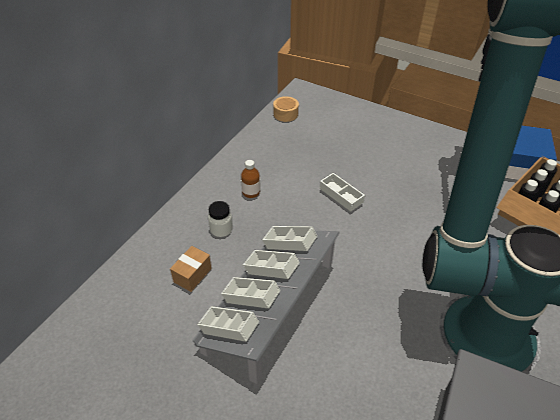

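The top view shows the rack on the left (columns 121–280, rows 226–294). The three-compartment tray is at column 145, the other trays at columns 182, 220 and 257, and the base tray at (368,255). I'll measure these next.

```bash
cat > h.py <<'E'
import numpy as np,cv2
from workcell import bot,optics,workorder
from scipy.spatial.transform import Rotation as R
def cloud(c):
    z=c["z_map"]; K=c["mtx"]; v,u=np.mgrid[:z.shape[0],:z.shape[1]]
    p=np.stack([(u-K[0,2])/K[0,0]*z,(v-K[1,2])/K[1,1]*z,z],-1)
    T=c["world_from_camera"]; w=p@T[:3,:3].T+T[:3,3]; w[z==0]=np.nan; return w
def rect(xy):
    (cx,cy),(w,h),a=cv2.minAreaRect((xy*1000).astype(np.float32))
    if w<h: w,h,a=h,w,a+90
    return np.round([cx,cy,w,h,(a+90)%180-90],1)
E
python3 - <<'E'
from h import *
big=[]
for n in("top","side"):
    c=dict(np.load(n+"0.npz")); w=cloud(c)
    f=w.reshape(-1,3)
    x,y,z=f.T
    m=(abs(y+0.17)<.16)&(abs(x-.45)<.16)&(z>.032)&(z<.05)
    print(n,'base rim',m.sum(),rect(f[m][:,:2]),f[m][:,2].mean(), 'bench',np.nanmedian(z[(abs(y+.05)<.03)&(abs(x-.45)<.1)]))
    # rack
    m=(y>-0.02)&(y<.5)&(x>.25)&(x<.56)&(z>.02)&(z<.2)
    q=f[m]
    # ransac board plane w/ slope 28
    best=None;rng=np.random.default_rng(0)
    for i in range(500):
        a=q[rng.choice(len(q),3,False)]; nn=np.cross(a[1]-a[0],a[2]-a[0]); nn/=np.linalg.norm(nn)+1e-12
        if nn[2]<0: nn=-nn
        if nn[2]<.8: continue
        d=(q-a[0])@nn; k=(abs(d)<.002).sum()
        if best is None or k>best[0]: best=(k,nn,a[0])
    k,nn,p0=best; ins=abs((q-p0)@nn)<.003
    P=q[ins]; ce=P.mean(0); nn=np.linalg.svd(P-ce,full_matrices=False)[2][2]; nn*=np.sign(nn[2])
    print('plane',k,nn,np.degrees(np.arccos(nn[2])),'yaw',np.degrees(np.arctan2(nn[1],nn[0])),'ce',ce)
    d=(q-ce)@nn
    ax=np.array([nn[0],nn[1],0]);ax/=np.linalg.norm(ax); yv=np.cross([0,0,1],ax); xv=np.cross(yv,nn)
    L=np.stack([(q-ce)@xv,(q-ce)@yv,d],1)
    print(' board rect local',rect(L[ins][:,:2]), 'range',L[ins].min(0),L[ins].max(0))
    r=(d>.034)&(d<.046); rr=L[r]
    # cluster in y
    o=np.sort(rr[:,1]); cuts=np.where(np.diff(o)>.012)[0]; ed=np.r_[o[0]-.001,(o[cuts]+o[cuts+1])/2,o[-1]+.001]
    for a,b in zip(ed[:-1],ed[1:]):
        mm=(rr[:,1]>a)&(rr[:,1]<b)
        if mm.sum()<20: continue
        re=rect(rr[mm][:,:2]); h=rr[mm][:,2].mean()
        W=ce+xv*re[0]/1e3+yv*re[1]/1e3+nn*.04
        print('  tray',mm.sum(),re,round(h,4),'world rim ctr',W.round(4))
for n,(a,b,cc,d) in dict(top=(115,290,215,305),side=(190,350,170,380)).items():
    im=cv2.imread(f"pics/{n}0.png")[cc:d,a:b]; cv2.imwrite(f"pics/{n}z.png",cv2.resize(im,None,fx=3.5 if n=='top' else 2.8,fy=3.5 if n=='top' else 2.8,interpolation=cv2.INTER_CUBIC))
E
```

```text
top base rim 261 [ 508.3 -239.   129.    57.3  -18. ] 0.038245455275086986 bench -0.0008694944196554477
plane 3267 [0.46768454 0.00865236 0.8838531 ] 27.889287746904184 yaw 1.0598748122053485 ce [0.46417904 0.18947153 0.10078209]
 board rect local [ 24.9   6.6 400.1 173.3  89.7] range [-0.06159975 -0.19359705 -0.00317563] [0.11257084 0.20668135 0.0030618 ]
  tray 194 [  34.5 -135.9  100.    55.7    0.3] 0.0392 world rim ctr [0.5159 0.0545 0.12  ]
  tray 219 [ 35.3 -41.3 101.9  56.5  -1. ] 0.0389 world rim ctr [0.5148 0.1491 0.1196]
  tray 218 [ 37.2  53.3 104.5  57.    1.5] 0.0387 world rim ctr [0.5148 0.2437 0.1187]
  tray 264 [ 37.4 148.  105.5  57.5   1.7] 0.0386 world rim ctr [0.5132 0.3384 0.1186]
side base rim 326 [ 506.1 -237.4  132.2   64.4  -16.7] 0.03874126427133503 bench 0.0014989816396220323
plane 3170 [0.46884885 0.0069671  0.88325094] 27.962956642719078 yaw 0.8513539295104526 ce [0.4532913  0.23900055 0.10859513]
 board rect local [ 35.1 -43.  402.6 175.9  89.9] range [-0.05279733 -0.24421753 -0.00307647] [0.12318932 0.15835753 0.00347358]
  tray 237 [  46.6 -185.   104.1   59.7    0.8] 0.038 world rim ctr [0.5159 0.0549 0.1221]
  tray 260 [ 46.7 -89.5 105.   58.6  -1.7] 0.038 world rim ctr [0.5146 0.1504 0.122 ]
  tray 284 [ 47.8   4.9 107.8  59.2   1.6] 0.038 world rim ctr [0.5142 0.2448 0.1215]
  tray 352 [ 48.3  99.4 110.5  58.4   2.3] 0.0379 world rim ctr [0.5132 0.3393 0.1213]
```

View pics/topz.png

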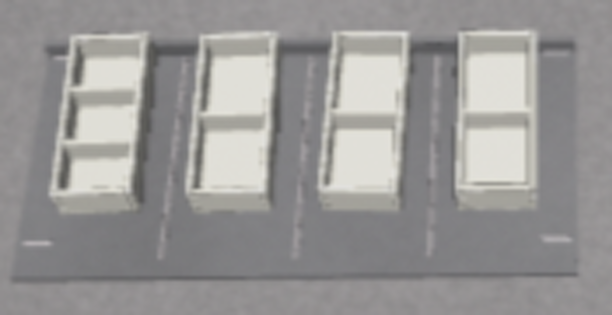

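The odd tray is in the far-left lane (y≈0.34), with three compartments visible. My x window clipped the trays, so I'll re-measure with a wider one and compute the tool axes.

Run:
```python
from h import *
xa=R.from_euler('z',0).as_matrix()
for n in("top","side"):
    c=dict(np.load(n+"0.npz")); f=cloud(c).reshape(-1,3); f=f[~np.isnan(f).any(1)]
    x,y,z=f.T
    # base: all points above bench
    m=(abs(y+0.24)<.1)&(abs(x-.507)<.1)&(z>.03)&(z<.05)
    print(n,'base',rect(f[m][:,:2]),'z hi',np.percentile(f[m][:,2],90))
    nn=np.array([np.sin(np.radians(28)),0,np.cos(np.radians(28))]); yaw=np.radians(.95)
    Rz=R.from_euler('z',yaw).as_matrix(); nn=Rz@nn; yv=Rz@[0,1,0]; xv=np.cross(yv,nn)
    m=(y>-0.02)&(y<.5)&(x>.25)&(x<.65)&(z>.02)&(z<.22); q=f[m]
    o=np.array([.45,.19,0.1]); L=(q-o)@np.stack([xv,yv,nn],1)
    hist,e=np.histogram(L[:,2],np.arange(-.1,.1,.001)); 
    d0=np.median(L[abs(L[:,2]-e[hist.argmax()])<.004,2]); L[:,2]-=d0
    b=abs(L[:,2])<.003; print(' board',rect(L[b][:,:2]),'z at d0',d0)
    bc=rect(L[b][:,:2]); 
    rr=L[(L[:,2]>.034)&(L[:,2]<.046)]
    for k in range(4):
        yc=.0544-.19+.0948*k
        mm=abs(rr[:,1]-yc)<.04; re=rect(rr[mm][:,:2])
        W=o+xv*re[0]/1e3+yv*re[1]/1e3+nn*(.04+d0)
        print('  tray',mm.sum(),re,rr[mm][:,2].mean().round(4),'rim ctr world',W.round(4),'x',np.percentile(rr[mm][:,0],[0,3,97,100]).round(4))
s=bot.read_state(); print(R.from_rotvec(s['tcp_rot']).as_matrix().round(3))
```

```text
top base [ 508.3 -238.8  129.    57.4  -18.2] z hi 0.042058056172645776
 board [ 43.3   6.2 400.8 185.5  89.9] z at d0 0.007330887643525576
  tray 275 [  62.9 -136.4  132.2   55.7    0.3] 0.0391 rim ctr world [0.53   0.0549 0.1123] x [-0.0032 -0.0021  0.1265  0.1292]
  tray 299 [ 63.1 -42.2 133.3  56.5  -0.9] 0.0391 rim ctr world [0.5286 0.1491 0.1122] x [-0.0039 -0.0021  0.1273  0.1294]
  tray 298 [ 64.3  53.1 134.8  56.9   1.6] 0.0388 rim ctr world [0.5281 0.2444 0.1116] x [-0.0031 -0.0011  0.1283  0.1317]
  tray 343 [ 63.7 147.8 134.5  57.5   1.8] 0.0387 rim ctr world [0.526  0.3391 0.1119] x [-0.0035 -0.002   0.1271  0.1315]
side base [ 506.1 -237.4  132.2   64.4  -16.7] z hi 0.042948540679232414
 board [ 40.8   5.7 404.1 191.1  89.2] z at d0 0.009427723097232343
  tray 323 [ 6.120e+01 -1.367e+02  1.344e+02  6.120e+01  1.000e-01] 0.0379 rim ctr world [0.5295 0.0546 0.1149] x [-0.006  -0.0045  0.1248  0.1284]
  tray 350 [ 61.1 -40.4 134.7  60.4  -2. ] 0.0382 rim ctr world [0.5278 0.1509 0.115 ] x [-0.0071 -0.0045  0.1246  0.1285]
  tray 384 [ 61.4  53.7 136.   60.2   1.3] 0.0382 rim ctr world [0.5265 0.245  0.1148] x [-0.0066 -0.0044  0.1254  0.1297]
  tray 468 [ 60.2 149.  134.7  58.6   1.7] 0.0381 rim ctr world [0.5239 0.3402 0.1154] x [-0.0071 -0.004   0.1252  0.1281]
[[-0.927 -0.001  0.374]
 [-0.374  0.002 -0.927]
 [-0.    -1.    -0.002]]
```

```bash
cat >> h.py <<'E'
def Rt(longyaw,tilt):
    "tool axes: z=-jaw, long axis = world yaw, tilt = slope (deg)"
    a=np.radians(longyaw); t=np.radians(tilt); Rz=R.from_euler('z',a).as_matrix()
    n=Rz@[np.sin(t),0,np.cos(t)]; y=Rz@[0,1,0]; x=np.cross(y,n)
    return np.stack([-x,-n,-y],1)
def plan(p,M,tp,tM,n):
    "suggest n rows, equal turn; linear path"
    p=np.array(p,float); M=np.array(M); tp=np.array(tp,float); p0=p.copy()
    w=(R.from_matrix(M.T@tM).as_rotvec()/n)
    for i in range(n):
        g=p0+(tp-p0)*(i+1)/n; d=(M.T@(g-p)).round(3); ww=(w).round(3)
        p=p+M@d; M=M@R.from_rotvec(ww).as_matrix(); print(i,d.tolist(),ww.tolist())
    print(' end',p.round(4),'ang err deg',np.degrees(R.from_matrix(M.T@tM).as_rotvec()).round(2)); return p,M
def now():
    s=bot.read_state(); return np.array(s['tool_pos']),R.from_rotvec(s['tcp_rot']).as_matrix(),s
NN=Rt(.95,28)[:,1]*-1
RIM=dict(a=np.array([.530,.055,.1135]),b=np.array([.5284,.150,.1135]),c=np.array([.5275,.2447,.1132]))
E
python3 - <<'E'
from h import *
p,M,s=now()
plan(p,M,RIM['a']+NN*.057,Rt(1.1,28),16)
E
```

```text
0 [-0.034, 0.004, -0.032] [-0.005, 0.022, -0.03]
1 [-0.033, 0.004, -0.033] [-0.005, 0.022, -0.03]
2 [-0.032, 0.002, -0.034] [-0.005, 0.022, -0.03]
3 [-0.031, 0.002, -0.034] [-0.005, 0.022, -0.03]
4 [-0.031, 0.001, -0.036] [-0.005, 0.022, -0.03]
5 [-0.03, 0.0, -0.035] [-0.005, 0.022, -0.03]
6 [-0.03, -0.0, -0.037] [-0.005, 0.022, -0.03]
7 [-0.028, -0.001, -0.037] [-0.005, 0.022, -0.03]
8 [-0.028, -0.002, -0.038] [-0.005, 0.022, -0.03]
9 [-0.027, -0.003, -0.038] [-0.005, 0.022, -0.03]
10 [-0.026, -0.003, -0.039] [-0.005, 0.022, -0.03]
11 [-0.024, -0.003, -0.039] [-0.005, 0.022, -0.03]
12 [-0.024, -0.004, -0.04] [-0.005, 0.022, -0.03]
13 [-0.023, -0.005, -0.041] [-0.005, 0.022, -0.03]
14 [-0.022, -0.005, -0.041] [-0.005, 0.022, -0.03]
15 [-0.021, -0.005, -0.042] [-0.005, 0.022, -0.03]
 end [0.5569 0.0559 0.1634] ang err deg [-0.43  0.24 -0.23]
```

```bash
python3 -m handwheel '[[-0.034,0.002,-0.032,-0.005,0.022,-0.03,1],[-0.033,0.002,-0.033,-0.005,0.022,-0.03,1],[-0.032,0.002,-0.034,-0.005,0.022,-0.03,1],[-0.031,0.002,-0.034,-0.005,0.022,-0.03,1],[-0.031,0.001,-0.036,-0.005,0.022,-0.03,1],[-0.030,0,-0.035,-0.005,0.022,-0.03,1],[-0.030,0,-0.037,-0.005,0.022,-0.03,1],[-0.028,-0.001,-0.037,-0.005,0.022,-0.03,1]]' 40
python3 - <<'E'
from h import *
p,M,s=now(); print(s['q'])
plan(p,M,RIM['a']+NN*.057,Rt(1.1,28),8)
E
```

```text
time: 1.1
tool_pos: [0.4047, -0.2839, 0.2009]
tcp_rot: [0.493, -2.167, 2.181]
wrist_force: [0.2, -0.0, -0.2]
width: 0.997
[-0.55461711  0.07582477  1.89942329 -0.15685869  1.35971694  0.85775631]
0 [-0.028, -0.001, -0.038] [-0.006, 0.022, -0.03]
1 [-0.026, -0.002, -0.038] [-0.006, 0.022, -0.03]
2 [-0.026, -0.003, -0.039] [-0.006, 0.022, -0.03]
3 [-0.025, -0.003, -0.039] [-0.006, 0.022, -0.03]
4 [-0.024, -0.004, -0.04] [-0.006, 0.022, -0.03]
5 [-0.023, -0.004, -0.04] [-0.006, 0.022, -0.03]
6 [-0.022, -0.004, -0.041] [-0.006, 0.022, -0.03]
7 [-0.021, -0.005, -0.042] [-0.006, 0.022, -0.03]
 end [0.5567 0.0555 0.164 ] ang err deg [-0.06  0.2  -0.16]
```

```bash
python3 -m handwheel '[[-0.028,-0.001,-0.038,-0.006,0.022,-0.03,1],[-0.026,-0.002,-0.038,-0.006,0.022,-0.03,1],[-0.026,-0.003,-0.039,-0.006,0.022,-0.03,1],[-0.025,-0.003,-0.039,-0.006,0.022,-0.03,1],[-0.024,-0.004,-0.040,-0.006,0.022,-0.03,1],[-0.023,-0.004,-0.040,-0.006,0.022,-0.03,1],[-0.022,-0.004,-0.041,-0.006,0.022,-0.03,1],[-0.021,-0.005,-0.042,-0.006,0.022,-0.03,1]]'
python3 - <<'E'
from h import *
p,M,s=now(); print(s['q'])
plan(p,M,RIM['a']-NN*.028,Rt(1.1,28),4)
E
```

```text
time: 2.1
tool_pos: [0.5565, 0.0554, 0.1639]
tcp_rot: [0.509, -1.953, 1.963]
wrist_force: [0.9, -0.2, 0.3]
width: 0.997
[0.04739781 0.42576337 1.59362249 0.01166901 1.6085742  1.5926323 ]
0 [-0.0, 0.021, -0.0] [-0.0, 0.001, -0.001]
1 [-0.0, 0.021, -0.0] [-0.0, 0.001, -0.001]
2 [-0.0, 0.022, -0.0] [-0.0, 0.001, -0.001]
3 [-0.0, 0.021, -0.0] [-0.0, 0.001, -0.001]
 end [0.5167 0.0545 0.0888] ang err deg [-0.09 -0.03  0.1 ]
```

```bash
python3 -m handwheel '[[0,0.021,0,0,0.003,-0.002,1],[0,0.021,0,0,0,0,1],[0,0.022,0,0,0,0,1],[0,0.021,0,0,0,0,1],[0,0,0,0,0,0,0],[0,0,0,0,0,0,0],[0,0,0,0,0,0,0],[0,0,0,0,0,0,0]]' 40
python3 - <<'E'
from h import *
for n in("top","side"):
    c=optics.read_camera(n); cv2.imwrite(f"pics/{n}1.png",c["image"][:,:,::-1])
a=cv2.imread("pics/side1.png")[150:400,150:420]; cv2.imwrite("pics/s1z.png",cv2.resize(a,None,fx=2.2,fy=2.2))
print(now()[2]['width'])
E
```

```text
time: 3.1
tool_pos: [0.5173, 0.0531, 0.0899]
tcp_rot: [0.505, -1.952, 1.964]
wrist_force: [-0.0, 0.5, -2.5]
width: 0.643
0.6443364296526563
```

View pics/s1z.png

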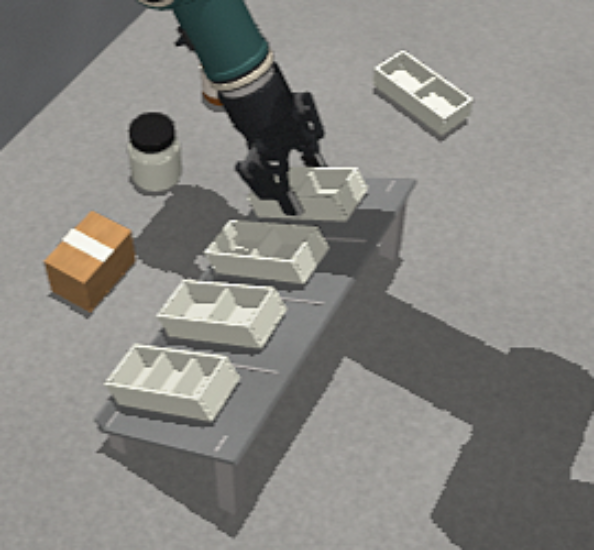

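The tray is gripped: width is 0.64, about 55 mm, and in the zoomed side picture the fingers straddle it at (300,190). Lifting and carrying it to the base.

```bash
python3 -m handwheel '[[0,-0.01,0,0,0,0,0],[0,-0.03,0,0,0,0,0],[0,-0.03,0,0,0,0,0],[0,-0.03,0,0,0,0,0]]'
python3 - <<'E'
from h import *
p,M,s=now(); 
plan(p,M,[.5375,-.248,.130],Rt(-17.8,0),8)
E
```

```text
time: 3.7
tool_pos: [0.5641, 0.0542, 0.1793]
tcp_rot: [0.506, -1.952, 1.963]
wrist_force: [0.0, -0.1, -2.5]
width: 0.649
0 [0.001, 0.007, 0.038] [-0.01, 0.041, 0.06]
1 [-0.001, 0.007, 0.037] [-0.01, 0.041, 0.06]
2 [-0.001, 0.007, 0.038] [-0.01, 0.041, 0.06]
3 [-0.003, 0.007, 0.038] [-0.01, 0.041, 0.06]
4 [-0.004, 0.006, 0.038] [-0.01, 0.041, 0.06]
5 [-0.005, 0.006, 0.037] [-0.01, 0.041, 0.06]
6 [-0.006, 0.006, 0.038] [-0.01, 0.041, 0.06]
7 [-0.007, 0.006, 0.037] [-0.01, 0.041, 0.06]
 end [ 0.5374 -0.2479  0.13  ] ang err deg [-0.12 -0.15  0.07]
```

```bash
python3 -m handwheel '[[0.001,0.007,0.038,-0.01,0.041,0.06,0],[-0.001,0.007,0.037,-0.01,0.041,0.06,0],[-0.001,0.007,0.038,-0.01,0.041,0.06,0],[-0.003,0.007,0.038,-0.01,0.041,0.06,0],[-0.004,0.006,0.038,-0.01,0.041,0.06,0],[-0.005,0.006,0.037,-0.01,0.041,0.06,0],[-0.006,0.006,0.038,-0.01,0.041,0.06,0],[-0.007,0.006,0.037,-0.01,0.041,0.06,0]]'
python3 -m handwheel '[[0,0,0,0,0,0,0]]'
python3 - <<'E'
from h import *
for n in("top","side"):
    c=optics.read_camera(n); cv2.imwrite(f"pics/{n}2.png",c["image"][:,:,::-1]);np.savez(n+"2.npz",**c)
a=cv2.imread("pics/side2.png")[100:260,260:420]; b=cv2.imread("pics/top2.png")[180:340,290:450]; cv2.imwrite("pics/z2.png",cv2.resize(np.hstack([a,b]),None,fx=2.5,fy=2.5))
p,M,s=now();print(p,s['q']);plan(p,M,[.5375,-.248,.130],Rt(-17.8,0),1)
E
```

```text
time: 4.7
tool_pos: [0.5366, -0.2493, 0.1294]
tcp_rot: [-0.326, -2.049, 2.054]
wrist_force: [0.5, 0.2, -1.1]
width: 0.65
time: 4.82
tool_pos: [0.5351, -0.2501, 0.1289]
tcp_rot: [-0.325, -2.047, 2.051]
wrist_force: [0.0, 0.4, -2.2]
width: 0.649
[ 0.53638514 -0.24815496  0.12910286] [-0.4741493   0.19198632  1.88873695 -0.00255177  1.06278073  1.41238972]
0 [-0.001, -0.001, -0.0] [-0.002, -0.004, 0.002]
 end [ 0.5373 -0.2485  0.1301] ang err deg [0.01 0.01 0.01]
```

View pics/z2.png

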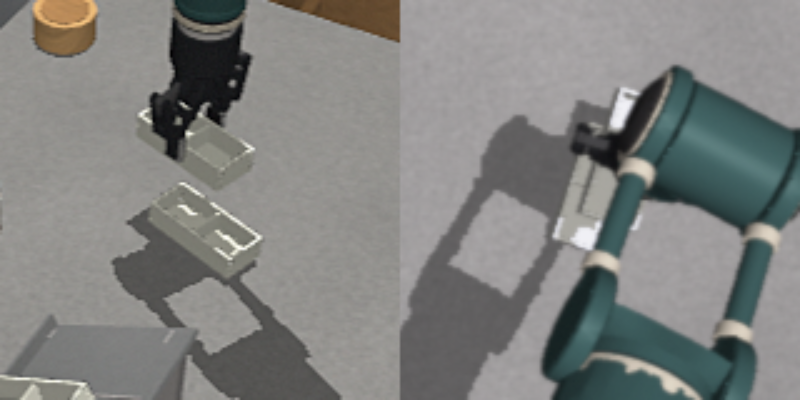

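```bash
cat >> h.py <<'E'
UY=-17.8
def uvz(f,yaw=None):
    a=np.radians(UY if yaw is None else yaw); u=np.array([np.cos(a),np.sin(a),0]); v=np.array([-np.sin(a),np.cos(a),0])
    d=f-np.array([.5075,-.238,0]); return np.stack([d@u,d@v,f[:,2]],1)
def scene(n,img=None):
    c=optics.read_camera(n)
    if img: cv2.imwrite(img,c["image"][:,:,::-1])
    f=cloud(c).reshape(-1,3); k=c["image"].reshape(-1,3)
    ok=~np.isnan(f).any(1); return f[ok],k[ok].astype(float)
E
python3 - <<'E'
from h import *
c=dict(np.load("side2.npz")); f=cloud(c).reshape(-1,3);k=c['image'].reshape(-1,3).astype(int)
L=uvz(f); near=(abs(L[:,0])<.16)&(abs(L[:,1])<.08)
white=(k.min(1)>95)&(k.max(1)-k.min(1)<40)
for lo,hi in((.030,.046),(.146,.166)):
    m=near&(L[:,2]>lo)&(L[:,2]<hi)&white
    P=L[m]; print(m.sum(),'u',np.percentile(P[:,0],[0,2,50,98,100]).round(4),'v',np.percentile(P[:,1],[0,2,50,98,100]).round(4),'z',np.percentile(P[:,2],[2,50,98]).round(4),rect(P[:,:2]))
# z profile
for a in np.arange(.0,.18,.006):
    m=near&white&(L[:,2]>a)&(L[:,2]<a+.006); 
    if m.sum()>8: print(a.round(3),m.sum(),np.percentile(L[m,0],[1,99]).round(4),np.percentile(L[m,1],[1,99]).round(4))
E
```

```text
365 u [-0.0669 -0.0659 -0.0021  0.0635  0.0655] v [-0.0331 -0.0291  0.0028  0.0295  0.0317] z [0.0303 0.0382 0.0444] [ -0.6  -0.9 132.5  63.9   0.8]
268 u [-0.0355 -0.0344  0.0057  0.0948  0.0979] v [-0.0434 -0.0317 -0.0032  0.0285  0.0304] z [0.1464 0.1537 0.1605] [ 30.1  -6.7 133.6  73.7  -2. ]
0.0 1684 [-0.1572  0.1582] [-0.0791  0.0787]
0.006 142 [-0.1467  0.1555] [-0.0764  0.0742]
0.012 228 [-0.0665  0.0624] [-0.0281  0.0296]
0.018 141 [-0.0662  0.0642] [-0.0279  0.0314]
0.024 120 [-0.0674  0.0635] [-0.0304  0.0302]
0.03 134 [-0.0662  0.0635] [-0.029   0.0295]
0.036 178 [-0.0657  0.0637] [-0.0308  0.0302]
0.042 55 [-0.0666  0.0635] [-0.028  0.029]
0.12 21 [-0.0325  0.0956] [-0.0283  0.0254]
0.126 138 [-0.0343  0.0841] [-0.0284  0.028 ]
0.132 110 [-0.0346  0.092 ] [-0.0299  0.0288]
0.138 116 [-0.0353  0.0941] [-0.0313  0.0296]
0.144 103 [-0.0338  0.0963] [-0.0289  0.029 ]
0.15 120 [-0.0347  0.0949] [-0.0315  0.0282]
0.156 70 [-0.0349  0.0944] [-0.0379  0.0286]
```

Run:
```python
from h import *
def edges(f,lo,hi,uc,tag):
    L=uvz(f); m=(abs(L[:,0]-uc)<.1)&(abs(L[:,1])<.06)&(L[:,2]>lo)&(L[:,2]<hi); P=L[m]
    for s,nm in((1,'v+'),(-1,'v-')):
        us=[];vs=[]
        for a in np.arange(uc-.055,uc+.056,.01):
            q=P[abs(P[:,0]-a)<.006]
            if len(q)>3: us.append(a);vs.append(s*np.sort(s*q[:,1])[-2])
        k=cv2.fitLine(np.float32(np.c_[us,vs]),cv2.DIST_HUBER,0,.001,.001).ravel()
        print(tag,nm,'yaw',np.degrees(np.arctan2(k[1],k[0])*1).round(2)%180,'v0',np.median(vs).round(4))
for n in("top","side"):
    edges(cloud(dict(np.load(n+"0.npz"))).reshape(-1,3),.03 if n=="top" else .012,.046,0,n+' base')
edges(cloud(dict(np.load("side2.npz"))).reshape(-1,3),.125,.15,.031,'held')
```

```text
top base v+ yaw 179.85 v0 0.0274
top base v- yaw 179.94 v0 -0.028
side base v+ yaw 179.91 v0 0.0291
side base v- yaw 0.63 v0 -0.0293
held v+ yaw 179.09 v0 0.0284
held v- yaw 0.62 v0 -0.028
```

```bash
python3 -m handwheel '[[0,0.02,-0.001,0,0,0,0],[0,0.025,0,0,0,0,0],[0,0.02,0,0,0,0,0],[0,0.008,0,0,0,0,0],[0,0,0,0,0,0,0]]'
```

```text
time: 5.55
tool_pos: [0.5363, -0.2465, 0.0546]
tcp_rot: [-0.319, -2.049, 2.052]
wrist_force: [0.6, -0.0, -1.6]
width: 0.65
```

```bash
python3 -m handwheel '[[0,0.004,0,0,0,0,0],[0,0.003,0,0,0,0,0],[0,0,0,0,0,0,0]]'; python3 -m handwheel '[[0,0.002,0,0,0,0,0],[0,0,0,0,0,0,0]]'
python3 - <<'E'
from h import *
f,k=scene("side","pics/s3.png"); np.save('s3.npy',f)
L=uvz(f); near=(abs(L[:,0])<.16)&(abs(L[:,1])<.08); w=(k.min(1)>95)&(np.ptp(k,1)<40)
for a in np.arange(.0,.1,.006):
    m=near&w&(L[:,2]>a)&(L[:,2]<a+.006); 
    if m.sum()>8: print(a.round(3),m.sum(),np.percentile(L[m,0],[1,99]).round(4),np.percentile(L[m,1],[1,99]).round(4))
a=cv2.imread("pics/s3.png")[120:260,270:410]; cv2.imwrite("pics/s3z.png",cv2.resize(a,None,fx=4,fy=4,interpolation=cv2.INTER_CUBIC)); print(now()[0])
E
```

```text
time: 5.92
tool_pos: [0.5367, -0.2473, 0.0488]
tcp_rot: [-0.322, -2.049, 2.054]
wrist_force: [-0.9, -0.1, -1.5]
width: 0.651
time: 6.18
tool_pos: [0.5366, -0.2472, 0.0466]
tcp_rot: [-0.322, -2.049, 2.053]
wrist_force: [-0.2, 0.5, -1.1]
width: 0.649
0.0 1348 [-0.1582  0.158 ] [-0.0777  0.0787]
0.006 108 [-0.131   0.1565] [-0.0728  0.0748]
0.012 120 [-0.066   0.0595] [-0.0269  0.0293]
0.018 73 [-0.066   0.0632] [-0.0279  0.0301]
0.024 75 [-0.0674  0.0647] [-0.0274  0.03  ]
0.03 75 [-0.066   0.0579] [-0.0266  0.0304]
0.036 88 [-0.0664  0.0619] [-0.0295  0.0299]
0.042 144 [-0.0659  0.0926] [-0.0272  0.0301]
0.048 108 [-0.0345  0.0889] [-0.0265  0.032 ]
0.054 89 [-0.0342  0.0932] [-0.0322  0.0314]
0.06 92 [-0.0353  0.0927] [-0.0283  0.0329]
0.066 107 [-0.0349  0.0959] [-0.0298  0.0319]
0.072 89 [-0.0354  0.0971] [-0.0268  0.0306]
[ 0.53665432 -0.24721118  0.04667407]
```

View pics/s3z.png

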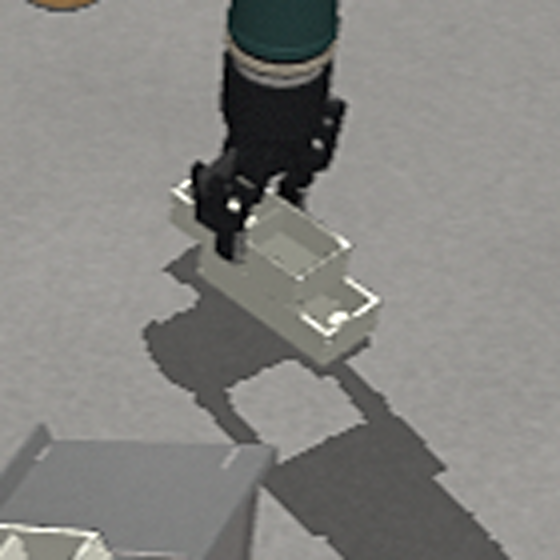

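The foot is inside the compartment (held tray end near zoomed pixel (348,245)). I'll lower in small steps until it makes contact.

```bash
python3 -m handwheel '[[0,0.002,0.001,0,0,0,0],[0,0,0,0,0,0,0]]'; python3 -m handwheel '[[0,0.001,0,0,0,0,0],[0,0,0,0,0,0,0]]';  python3 -m handwheel '[[0,0.001,0,0,0,0,0],[0,0,0,0,0,0,0]]'
```

```text
time: 6.48
tool_pos: [0.537, -0.248, 0.0456]
tcp_rot: [-0.323, -2.05, 2.053]
wrist_force: [-0.8, 2.5, 4.4]
width: 0.651
time: 6.72
tool_pos: [0.5371, -0.248, 0.0456]
tcp_rot: [-0.323, -2.05, 2.053]
wrist_force: [-2.9, 3.8, 10.8]
width: 0.644
time: 6.98
tool_pos: [0.5373, -0.2481, 0.0455]
tcp_rot: [-0.324, -2.05, 2.054]
wrist_force: [-3.5, 4.4, 15.8]
width: 0.646
```

```bash
python3 -m handwheel '[[0,-0.002,0,0,0,0,0],[0,0,0,0,0,0,0.75],[0,0,0,0,0,0,0.95],[0,0,0,0,0,0,0.95]]';  python3 -m handwheel '[[0,-0.02,0,0,0,0,0.95],[0,-0.04,0,0,0,0,1],[0,-0.05,0,0,0,0,1]]'
python3 - <<'E'
from h import *
f,k=scene("side","pics/s4.png")
L=uvz(f); near=(abs(L[:,0])<.16)&(abs(L[:,1])<.08); w=(k.min(1)>95)&(np.ptp(k,1)<40)
for a in np.arange(.012,.1,.006):
    m=near&w&(L[:,2]>a)&(L[:,2]<a+.006); 
    if m.sum()>8: print(a.round(3),m.sum(),np.percentile(L[m,0],[1,99]).round(4),np.percentile(L[m,1],[1,99]).round(4))
m=near&w&(L[:,2]>.05); 
a=cv2.imread("pics/s4.png")[120:260,270:410]; cv2.imwrite("pics/s4z.png",cv2.resize(a,None,fx=4,fy=4,interpolation=cv2.INTER_CUBIC))
p,M,s=now(); print(p)
plan(p,M,RIM['b']+NN*.057,Rt(.3,28),8)
E
```

```text
time: 7.48
tool_pos: [0.5362, -0.2482, 0.0443]
tcp_rot: [-0.322, -2.049, 2.053]
wrist_force: [-0.4, -0.3, 0.0]
width: 0.952
time: 7.85
tool_pos: [0.536, -0.2477, 0.1559]
tcp_rot: [-0.321, -2.049, 2.052]
wrist_force: [0.9, -0.2, 0.4]
width: 0.998
0.012 115 [-0.066   0.0594] [-0.0267  0.0297]
0.018 81 [-0.0663  0.0614] [-0.0287  0.0298]
0.024 75 [-0.0673  0.0646] [-0.0292  0.0301]
0.03 79 [-0.0676  0.0577] [-0.0273  0.0295]
0.036 90 [-0.0666  0.0822] [-0.0275  0.0306]
0.042 228 [-0.0655  0.0949] [-0.0278  0.0305]
0.048 153 [-0.0344  0.0972] [-0.0279  0.0297]
0.054 130 [-0.0336  0.0942] [-0.0289  0.0301]
0.06 130 [-0.0339  0.0963] [-0.0291  0.0299]
0.066 165 [-0.0331  0.098 ] [-0.0304  0.0294]
0.072 120 [-0.0335  0.0965] [-0.0294  0.0309]
[ 0.54070164 -0.24998856  0.16510031]
0 [0.014, -0.0, -0.048] [0.009, -0.039, -0.062]
1 [0.012, -0.0, -0.049] [0.009, -0.039, -0.062]
2 [0.009, 0.0, -0.049] [0.009, -0.039, -0.062]
3 [0.008, 0.001, -0.049] [0.009, -0.039, -0.062]
4 [0.006, 0.0, -0.05] [0.009, -0.039, -0.062]
5 [0.004, 0.001, -0.05] [0.009, -0.039, -0.062]
6 [0.002, -0.0, -0.05] [0.009, -0.039, -0.062]
7 [0.0, -0.0, -0.05] [0.009, -0.039, -0.062]
 end [0.5554 0.1502 0.1633] ang err deg [ 0.05 -0.09  0.12]
```

View pics/s4z.png

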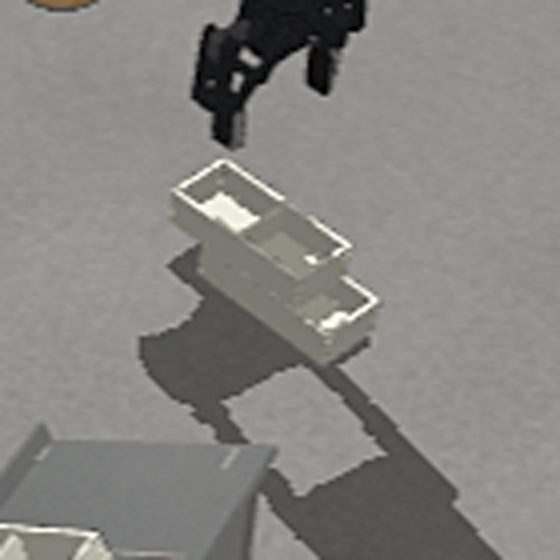

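Tray 1 is seated, 32 mm along and level, and the base hasn't moved. In the zoom the tray ends step at (348,245) and (378,298). Now the second rack tray.

```bash
python3 -m handwheel '[[0.014,0,-0.048,0.009,-0.039,-0.062,1],[0.012,0,-0.049,0.009,-0.039,-0.062,1],[0.009,0,-0.049,0.009,-0.039,-0.062,1],[0.008,0.001,-0.049,0.009,-0.039,-0.062,1],[0.006,0,-0.050,0.009,-0.039,-0.062,1],[0.004,0.001,-0.050,0.009,-0.039,-0.062,1],[0.002,0,-0.050,0.009,-0.039,-0.062,1],[0,0,-0.050,0.009,-0.039,-0.062,1]]'; python3 -m handwheel '[[0,0,0,0,0,0,1],[0,0,0,0,0,0,1]]'
python3 - <<'E'
from h import *
p,M,s=now(); print(p,s['q'])
plan(p,M,RIM['b']-NN*.028,Rt(.3,28),4)
E
```

```text
time: 8.9
tool_pos: [0.5522, 0.1539, 0.1564]
tcp_rot: [0.503, -1.948, 1.939]
wrist_force: [1.1, -0.5, -0.6]
width: 0.997
time: 9.15
tool_pos: [0.5517, 0.1521, 0.1554]
tcp_rot: [0.502, -1.947, 1.939]
wrist_force: [0.2, -0.3, -0.1]
width: 1.001
[0.55172535 0.15208315 0.15543496] [0.17358275 0.45736416 1.56952108 0.0853161  1.60802888 1.72070916]
0 [0.0, 0.019, 0.001] [0.001, 0.0, 0.003]
1 [0.0, 0.019, 0.0] [0.001, 0.0, 0.003]
2 [0.0, 0.019, 0.001] [0.001, 0.0, 0.003]
3 [0.0, 0.019, 0.0] [0.001, 0.0, 0.003]
 end [0.5156 0.1502 0.0886] ang err deg [ 0.05  0.08 -0.03]
```

```bash
python3 -m handwheel '[[0,0.019,0.001,0.001,0,0.003,1],[0,0.019,0.001,0.001,0,0.003,1],[0,0.019,0,0.001,0,0.003,1],[0,0.018,0,0.001,0,0.003,1],[0,0,0,0,0,0,0],[0,0,0,0,0,0,0],[0,0,0,0,0,0,0],[0,0,0,0,0,0,0]]' 40
python3 -m handwheel '[[0,-0.01,0,0,0,0,0],[0,-0.03,0,0,0,0,0],[0,-0.03,0,0,0,0,0],[0,-0.04,0,0,0,0,0],[0,-0.03,0,0,0,0,0],[0,0,0,0,0,0,0]]'
python3 - <<'E'
from h import *
p,M,s=now(); 
plan(p,M,[.5075,-.238,.165],Rt(-17.8,0),10)
E
```

```text
time: 10.15
tool_pos: [0.5163, 0.1505, 0.0893]
tcp_rot: [0.492, -1.952, 1.95]
wrist_force: [0.3, -0.2, -0.2]
width: 0.648
time: 10.9
tool_pos: [0.5841, 0.1507, 0.2155]
tcp_rot: [0.487, -1.956, 1.952]
wrist_force: [0.5, 0.4, -0.4]
width: 0.647
0 [0.005, 0.008, 0.039] [-0.007, 0.031, 0.048]
1 [0.003, 0.008, 0.039] [-0.007, 0.031, 0.048]
2 [0.003, 0.007, 0.039] [-0.007, 0.031, 0.048]
3 [0.002, 0.006, 0.039] [-0.007, 0.031, 0.048]
4 [0.002, 0.007, 0.04] [-0.007, 0.031, 0.048]
5 [-0.0, 0.006, 0.039] [-0.007, 0.031, 0.048]
6 [-0.001, 0.005, 0.04] [-0.007, 0.031, 0.048]
7 [-0.001, 0.006, 0.039] [-0.007, 0.031, 0.048]
8 [-0.003, 0.005, 0.04] [-0.007, 0.031, 0.048]
9 [-0.004, 0.006, 0.039] [-0.007, 0.031, 0.048]
 end [ 0.5079 -0.2379  0.1646] ang err deg [-0.16  0.05 -0.07]
```

```bash
python3 -m handwheel '[[0.005,0.008,0.039,-0.007,0.031,0.048,0],[0.003,0.008,0.039,-0.007,0.031,0.048,0],[0.003,0.007,0.039,-0.007,0.031,0.048,0],[0.002,0.006,0.039,-0.007,0.031,0.048,0],[0.002,0.007,0.040,-0.007,0.031,0.048,0],[0,0.006,0.039,-0.007,0.031,0.048,0],[-0.001,0.005,0.040,-0.007,0.031,0.048,0],[-0.001,0.006,0.039,-0.007,0.031,0.048,0]]'; python3 -m handwheel '[[-0.003,0.005,0.040,-0.007,0.031,0.048,0],[-0.004,0.006,0.039,-0.007,0.031,0.048,0],[0,0,0,0,0,0,0],[0,0,0,0,0,0,0]]'
cat >> h.py <<'E'
def prof(f,k,lo=.012,hi=.24,st=.006):
    L=uvz(f); near=(abs(L[:,0])<.16)&(abs(L[:,1])<.08); w=(k.min(1)>95)&(np.ptp(k,1)<40)
    for a in np.arange(lo,hi,st):
        m=near&w&(L[:,2]>a)&(L[:,2]<a+st)
        if m.sum()>8: print(a.round(3),m.sum(),np.percentile(L[m,0],[1,99]).round(4),np.percentile(L[m,1],[1,99]).round(4))
def zoom(src,dst,r=(100,260,260,420)):
    a=cv2.imread(src)[r[0]:r[1],r[2]:r[3]]; cv2.imwrite(dst,cv2.resize(a,None,fx=3.5,fy=3.5,interpolation=cv2.INTER_CUBIC))
E
python3 - <<'E'
from h import *
prof(*scene("side","pics/s5.png"))
p,M,s=now(); print(p,s['wrist_force']); plan(p,M,[.5075,-.238,p[2]],Rt(-17.8,0),1)
zoom("pics/s5.png","pics/s5z.png")
E
```

```text
time: 11.9
tool_pos: [0.5179, -0.1608, 0.1713]
tcp_rot: [-0.148, -2.039, 2.046]
wrist_force: [0.1, 0.8, -1.4]
width: 0.645
time: 12.4
tool_pos: [0.5041, -0.2374, 0.1615]
tcp_rot: [-0.312, -2.047, 2.055]
wrist_force: [-0.2, 0.3, -1.9]
width: 0.645
0.012 115 [-0.0659  0.0635] [-0.0266  0.03  ]
0.018 85 [-0.0668  0.0629] [-0.0273  0.0312]
0.024 79 [-0.0682  0.0609] [-0.0267  0.0306]
0.03 83 [-0.0669  0.061 ] [-0.0285  0.0301]
0.036 95 [-0.068  0.092] [-0.0296  0.0312]
0.042 218 [-0.0666  0.0951] [-0.0292  0.0297]
0.048 156 [-0.0447  0.0962] [-0.028   0.0304]
0.054 127 [-0.0331  0.0951] [-0.0292  0.0315]
0.06 126 [-0.0342  0.0948] [-0.0291  0.0307]
0.066 175 [-0.034  0.098] [-0.0301  0.0311]
0.072 118 [-0.0341  0.0963] [-0.0286  0.0293]
0.156 99 [-0.0689  0.0542] [-0.028   0.0301]
0.162 149 [-0.0698  0.0577] [-0.0277  0.0301]
0.168 100 [-0.07    0.0568] [-0.0282  0.0318]
0.174 115 [-0.07    0.0587] [-0.0296  0.0308]
0.18 118 [-0.0694  0.0589] [-0.0285  0.0304]
0.186 132 [-0.0689  0.0605] [-0.0295  0.0304]
0.192 16 [-0.0661  0.0591] [-0.0324  0.0312]
[ 0.50466818 -0.23718048  0.1618424 ] [-0.1687823  -0.22122435 -0.93319117]
0 [-0.003, -0.0, -0.0] [-0.005, 0.002, 0.006]
 end [ 0.5075 -0.2381  0.1618] ang err deg [-0.01 -0.01  0.02]
```

View pics/s5z.png

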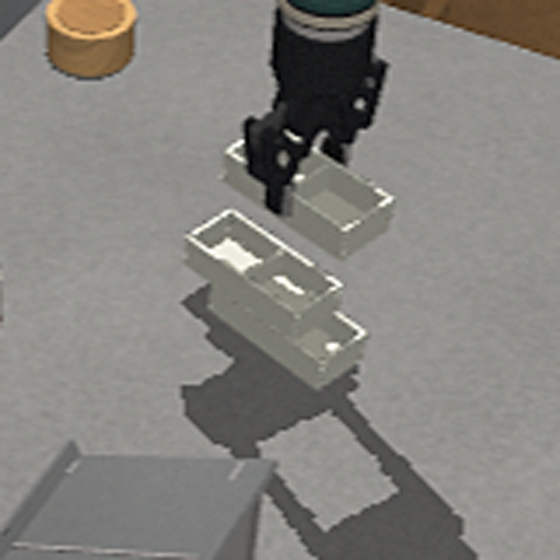

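```bash
python3 -m handwheel '[[-0.003,0.02,0,-0.005,0.002,0.006,0],[0,0.025,0,0,0,0,0],[0,0.018,0,0,0,0,0],[0,0.005,0,0,0,0,0],[0,0,0,0,0,0,0],[0,0,0,0,0,0,0]]'
python3 - <<'E'
from h import *
prof(*scene("side","pics/s6.png"),lo=.03,hi=.14)
p,M,s=now(); print(p,s['wrist_force']); plan(p,M,[.5075,-.238,p[2]],Rt(-17.8,0),1)
zoom("pics/s6.png","pics/s6z.png")
E
```

```text
time: 13.2
tool_pos: [0.5088, -0.2396, 0.0956]
tcp_rot: [-0.325, -2.053, 2.056]
wrist_force: [-0.4, 0.5, -1.0]
width: 0.646
0.03 73 [-0.067   0.0611] [-0.0276  0.0309]
0.036 98 [-0.0661  0.0885] [-0.0294  0.0293]
0.042 148 [-0.0669  0.0959] [-0.0254  0.0308]
0.048 79 [-0.0345  0.0958] [-0.0086  0.0306]
0.054 63 [-0.033   0.0966] [-0.0019  0.03  ]
0.06 75 [-0.033   0.0967] [-0.0008  0.0308]
0.066 72 [-0.0338  0.0978] [0.001  0.0291]
0.072 60 [-0.0336  0.0954] [-0.0013  0.0313]
0.09 92 [-0.0642  0.058 ] [-0.0278  0.0286]
0.096 132 [-0.0642  0.0654] [-0.0282  0.0292]
0.102 98 [-0.0651  0.0636] [-0.0288  0.0298]
0.108 106 [-0.0647  0.0636] [-0.0281  0.0291]
0.114 112 [-0.0642  0.0639] [-0.0286  0.0317]
0.12 119 [-0.0648  0.0665] [-0.0305  0.0298]
0.126 13 [-0.0647  0.0619] [-0.0421  0.0284]
[ 0.50873335 -0.23964305  0.09566206] [-0.05828485 -0.13626728 -0.8348248 ]
0 [0.002, -0.0, -0.001] [-0.001, -0.001, -0.003]
 end [ 0.5071 -0.2381  0.0957] ang err deg [-0.01  0.02 -0.01]
```

View pics/s6z.png

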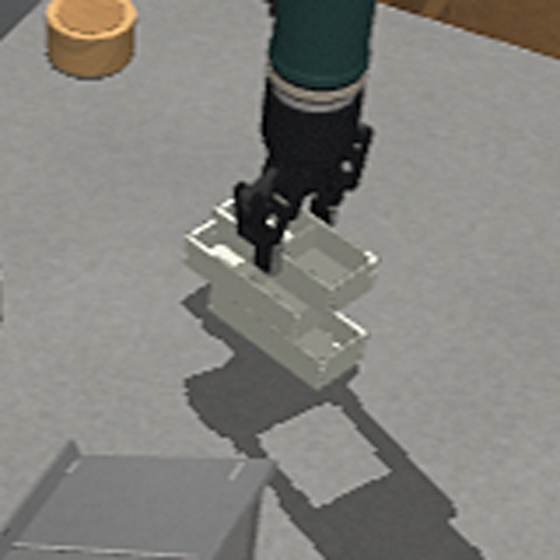

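```bash
python3 -m handwheel '[[0.002,0.006,-0.0005,-0.001,-0.001,-0.003,0],[0,0.006,0,0,0,0,0],[0,0.003,0,0,0,0,0],[0,0,0,0,0,0,0]]'; python3 -m handwheel '[[0,0.002,0,0,0,0,0],[0,0,0,0,0,0,0]]'; python3 -m handwheel '[[0,0.001,0,0,0,0,0],[0,0,0,0,0,0,0]]'
```

```text
time: 13.75
tool_pos: [0.5057, -0.238, 0.079]
tcp_rot: [-0.318, -2.054, 2.052]
wrist_force: [0.1, -0.0, -1.8]
width: 0.644
time: 14.0
tool_pos: [0.5063, -0.2382, 0.0776]
tcp_rot: [-0.32, -2.054, 2.053]
wrist_force: [-1.0, -0.7, -1.1]
width: 0.651
time: 14.25
tool_pos: [0.5065, -0.2382, 0.0775]
tcp_rot: [-0.32, -2.054, 2.053]
wrist_force: [-2.5, 2.0, 4.8]
width: 0.65
```

```bash
python3 -m handwheel '[[0,0.001,0,0,0,0,0],[0,0,0,0,0,0,0]]'
python3 - <<'E'
from h import *
prof(*scene("side","pics/s7.png"),lo=.03,hi=.14); print(now()[0])
E
```

```text
time: 14.5
tool_pos: [0.5067, -0.2381, 0.0774]
tcp_rot: [-0.321, -2.054, 2.053]
wrist_force: [-3.3, 2.4, 11.1]
width: 0.646
0.03 68 [-0.0666  0.0612] [-0.027   0.0301]
0.036 78 [-0.0657  0.0651] [-0.0278  0.0308]
0.042 77 [-0.0659  0.0947] [-0.0257  0.0299]
0.048 58 [-0.0341  0.0974] [-0.0081  0.0304]
0.054 57 [-0.0327  0.0946] [0.0027 0.0296]
0.06 62 [-0.0326  0.097 ] [-0.0006  0.0311]
0.066 73 [-0.0331  0.0988] [-0.024   0.0301]
0.072 132 [-0.0661  0.0964] [-0.0265  0.0294]
0.078 125 [-0.0673  0.0618] [-0.0277  0.0299]
0.084 100 [-0.0674  0.06  ] [-0.0279  0.0313]
0.09 93 [-0.067   0.0587] [-0.0271  0.0297]
0.096 110 [-0.0674  0.0615] [-0.0275  0.0311]
0.102 113 [-0.0671  0.0637] [-0.0295  0.0297]
0.108 14 [-0.0672  0.0587] [-0.0331  0.0296]
[ 0.50668041 -0.2381535   0.07741186]
```

Contact came at the expected height (0.0775, against 0.0456 + 0.032), and the tray is within about 1 mm of straight above the base. Releasing it.

```bash
python3 -m handwheel '[[0,-0.002,0,0,0,0,0],[0,0,0,0,0,0,0.75],[0,0,0,0,0,0,0.95],[0,0,0,0,0,0,0.95]]';  python3 -m handwheel '[[0,-0.02,0,0,0,0,0.95],[0,-0.04,0,0,0,0,1],[0,-0.05,0,0,0,0,1],[0,0,0,0,0,0,1],[0,0,0,0,0,0,1]]'
python3 - <<'E'
from h import *
prof(*scene("side","pics/s8.png"),lo=.03,hi=.14)
p,M,s=now(); print(p)
plan(p,M,RIM['c']+NN*.057,Rt(2.4,28),11)
E
```

```text
time: 15.05
tool_pos: [0.506, -0.2381, 0.0773]
tcp_rot: [-0.319, -2.054, 2.053]
wrist_force: [-0.2, -0.7, -0.0]
width: 0.948
time: 15.68
tool_pos: [0.5061, -0.2382, 0.1874]
tcp_rot: [-0.32, -2.054, 2.053]
wrist_force: [0.7, 0.5, -1.0]
width: 1.001
0.03 73 [-0.0666  0.0623] [-0.0266  0.031 ]
0.036 85 [-0.0668  0.0699] [-0.0301  0.0306]
0.042 66 [-0.0662  0.0954] [-0.0171  0.0317]
0.048 61 [-0.0342  0.099 ] [-0.0066  0.0306]
0.054 67 [-0.0339  0.0961] [0.0002 0.0306]
0.06 52 [-0.0322  0.0973] [-0.0061  0.0317]
0.066 74 [-0.0459  0.0992] [-0.0296  0.0297]
0.072 196 [-0.0661  0.0957] [-0.0282  0.0299]
0.078 181 [-0.0671  0.0613] [-0.0278  0.0298]
0.084 127 [-0.068   0.0618] [-0.0296  0.0302]
0.09 151 [-0.0673  0.0627] [-0.0282  0.0296]
0.096 152 [-0.0675  0.0634] [-0.0296  0.0295]
0.102 179 [-0.0672  0.0642] [-0.0293  0.0304]
0.108 15 [-0.0677  0.0576] [-0.0255  0.0297]
[ 0.50547508 -0.23778215  0.18628248]
0 [0.009, 0.002, -0.043] [0.008, -0.031, -0.044]
1 [0.008, 0.002, -0.044] [0.008, -0.031, -0.044]
2 [0.006, 0.002, -0.043] [0.008, -0.031, -0.044]
3 [0.005, 0.002, -0.044] [0.008, -0.031, -0.044]
4 [0.003, 0.002, -0.044] [0.008, -0.031, -0.044]
5 [0.002, 0.002, -0.044] [0.008, -0.031, -0.044]
6 [0.001, 0.001, -0.044] [0.008, -0.031, -0.044]
7 [-0.001, 0.001, -0.045] [0.008, -0.031, -0.044]
8 [-0.002, 0.001, -0.044] [0.008, -0.031, -0.044]
9 [-0.004, -0.0, -0.044] [0.008, -0.031, -0.044]
10 [-0.005, -0.001, -0.044] [0.008, -0.031, -0.044]
 end [0.5544 0.2456 0.1636] ang err deg [ 0.05 -0.21  0.24]
```

```bash
python3 -m handwheel '[[0.009,0.002,-0.043,0.008,-0.031,-0.044,1],[0.008,0.002,-0.044,0.008,-0.031,-0.044,1],[0.006,0.002,-0.043,0.008,-0.031,-0.044,1],[0.005,0.002,-0.044,0.008,-0.031,-0.044,1],[0.003,0.002,-0.044,0.008,-0.031,-0.044,1],[0.002,0.002,-0.044,0.008,-0.031,-0.044,1],[0.001,0.001,-0.044,0.008,-0.031,-0.044,1],[-0.001,0.001,-0.045,0.008,-0.031,-0.044,1]]'; python3 -m handwheel '[[-0.002,0.001,-0.044,0.008,-0.031,-0.044,1],[-0.004,0,-0.044,0.008,-0.031,-0.044,1],[-0.005,-0.001,-0.044,0.008,-0.031,-0.044,1],[0,0,0,0,0,0,1],[0,0,0,0,0,0,1],[0,0,0,0,0,0,1]]'
python3 - <<'E'
from h import *
p,M,s=now(); print(p,s['q'])
plan(p,M,RIM['c']-NN*.027,Rt(2.4,28),4)
E
```

```text
time: 16.73
tool_pos: [0.5406, 0.1146, 0.1686]
tcp_rot: [0.309, -1.99, 2.008]
wrist_force: [1.0, -0.6, 0.6]
width: 0.997
time: 17.48
tool_pos: [0.5549, 0.2438, 0.1641]
tcp_rot: [0.527, -1.948, 1.971]
wrist_force: [0.3, -0.1, 0.1]
width: 0.999
[0.55486713 0.24377548 0.16414715] [0.3028328  0.49711804 1.49186154 0.12219443 1.62996624 1.81479615]
0 [-0.0, 0.021, -0.001] [-0.0, -0.001, 0.001]
1 [-0.0, 0.021, -0.0] [-0.0, -0.001, 0.001]
2 [0.0, 0.022, -0.001] [-0.0, -0.001, 0.001]
3 [0.0, 0.021, -0.0] [-0.0, -0.001, 0.001]
 end [0.5148 0.2441 0.0892] ang err deg [-0.01 -0.09 -0.04]
```

```bash
python3 -m handwheel '[[0,0.021,-0.0005,0,0,0,1],[0,0.021,0,0,-0.002,0.002,1],[0,0.021,0,0,0,0,1],[0,0.021,0,0,0,0,1],[0,0,0,0,0,0,0],[0,0,0,0,0,0,0],[0,0,0,0,0,0,0],[0,0,0,0,0,0,0]]' 40
python3 -m handwheel '[[0,-0.01,0,0,0,0,0],[0,-0.03,0,0,0,0,0],[0,-0.03,0,0,0,0,0],[0,-0.04,0,0,0,0,0],[0,-0.03,0,0,0,0,0],[0,-0.02,0,0,0,0,0],[0,0,0,0,0,0,0],[0,0,0,0,0,0,0]]'
python3 - <<'E'
from h import *
p,M,s=now(); print(p,s['width'])
plan(p,M,[.538,-.249,.195],Rt(-17.8,0),12)
E
```

```text
time: 18.48
tool_pos: [0.5164, 0.2441, 0.0908]
tcp_rot: [0.528, -1.953, 1.974]
wrist_force: [-0.7, 0.3, -0.4]
width: 0.644
time: 19.48
tool_pos: [0.5904, 0.247, 0.2309]
tcp_rot: [0.53, -1.951, 1.973]
wrist_force: [0.0, 0.5, -1.4]
width: 0.645
[0.59038383 0.24696566 0.2309404 ] 0.6454403674408848
0 [0.004, 0.006, 0.041] [-0.007, 0.029, 0.04]
1 [0.003, 0.005, 0.041] [-0.007, 0.029, 0.04]
2 [0.002, 0.004, 0.042] [-0.007, 0.029, 0.04]
3 [0.0, 0.005, 0.041] [-0.007, 0.029, 0.04]
4 [0.0, 0.004, 0.042] [-0.007, 0.029, 0.04]
5 [-0.001, 0.004, 0.041] [-0.007, 0.029, 0.04]
6 [-0.002, 0.003, 0.042] [-0.007, 0.029, 0.04]
7 [-0.003, 0.004, 0.041] [-0.007, 0.029, 0.04]
8 [-0.005, 0.003, 0.041] [-0.007, 0.029, 0.04]
9 [-0.005, 0.003, 0.041] [-0.007, 0.029, 0.04]
10 [-0.007, 0.003, 0.041] [-0.007, 0.029, 0.04]
11 [-0.007, 0.003, 0.041] [-0.007, 0.029, 0.04]
 end [ 0.5376 -0.2486  0.1954] ang err deg [-0.29 -0.22  0.22]
```

```bash
python3 -m handwheel '[[0.004,0.006,0.041,-0.007,0.029,0.04,0],[0.003,0.005,0.041,-0.007,0.029,0.04,0],[0.002,0.004,0.042,-0.007,0.029,0.04,0],[0,0.005,0.041,-0.007,0.029,0.04,0],[0,0.004,0.042,-0.007,0.029,0.04,0],[-0.001,0.004,0.041,-0.007,0.029,0.04,0],[-0.002,0.003,0.042,-0.007,0.029,0.04,0],[-0.003,0.004,0.041,-0.007,0.029,0.04,0]]'; python3 -m handwheel '[[-0.005,0.003,0.041,-0.007,0.029,0.04,0],[-0.005,0.003,0.041,-0.007,0.029,0.04,0],[-0.007,0.003,0.041,-0.007,0.029,0.04,0],[-0.007,0.003,0.041,-0.007,0.029,0.04,0],[0,0,0,0,0,0,0],[0,0,0,0,0,0,0],[0,0,0,0,0,0,0]]'
python3 - <<'E'
from h import *
prof(*scene("side","pics/s9.png"),lo=.06,hi=.24)
p,M,s=now(); print(p,s['wrist_force']); plan(p,M,[.5375,-.248,p[2]],Rt(-17.8,0),1)
zoom("pics/s9.png","pics/s9z.png")
E
```

```text
time: 20.48
tool_pos: [0.5537, -0.0844, 0.2058]
tcp_rot: [-0.032, -2.032, 2.044]
wrist_force: [1.6, 0.5, -1.3]
width: 0.647
time: 21.35
tool_pos: [0.5381, -0.2471, 0.1953]
tcp_rot: [-0.319, -2.047, 2.054]
wrist_force: [0.2, 0.3, -0.3]
width: 0.653
0.06 70 [-0.0326  0.0973] [-0.0106  0.0317]
0.066 63 [-0.0611  0.0993] [-0.0263  0.0305]
0.072 187 [-0.0664  0.0964] [-0.0281  0.0307]
0.078 186 [-0.0668  0.0628] [-0.027  0.03 ]
0.084 143 [-0.0663  0.0627] [-0.0286  0.03  ]
0.09 125 [-0.0675  0.0622] [-0.029   0.0301]
0.096 160 [-0.0669  0.0633] [-0.0285  0.0304]
0.102 180 [-0.0668  0.0645] [-0.0295  0.0305]
0.108 18 [-0.069   0.0497] [-0.0251  0.0296]
0.186 55 [-0.0341  0.0949] [-0.0265  0.0295]
0.192 147 [-0.0349  0.0879] [-0.0268  0.0312]
0.198 115 [-0.036   0.0912] [-0.0265  0.0332]
0.204 114 [-0.0352  0.0922] [-0.0255  0.0324]
0.21 127 [-0.0345  0.092 ] [-0.0272  0.0321]
0.216 148 [-0.0353  0.0956] [-0.0343  0.0329]
0.222 32 [-0.0343  0.0888] [-0.0251  0.0329]
[ 0.53830324 -0.24717262  0.19553225] [ 0.60164823 -1.08911121 -0.78180623]
0 [0.001, 0.0, 0.001] [-0.004, -0.002, 0.004]
 end [ 0.537  -0.2478  0.1955] ang err deg [-0.   -0.01 -0.02]
```

View pics/s9z.png

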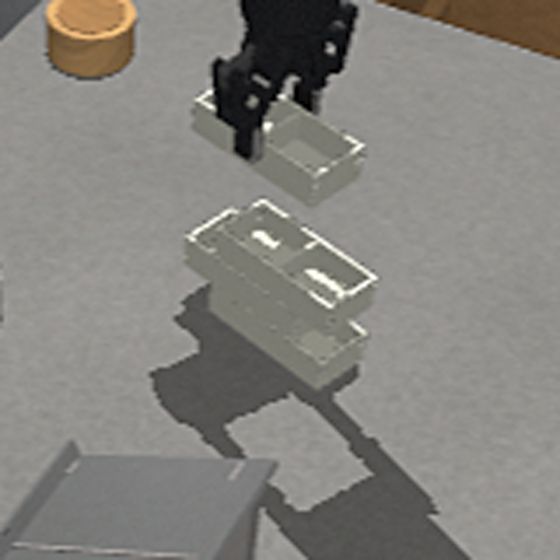

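```bash
python3 -m handwheel '[[-0.001,0.02,0.002,-0.004,-0.002,0.004,0],[0,0.025,0,0,0,0,0],[0,0.018,0,0,0,0,0],[0,0.005,0,0,0,0,0],[0,0,0,0,0,0,0],[0,0,0,0,0,0,0]]'
python3 - <<'E'
from h import *
prof(*scene("side","pics/s10.png"),lo=.06,hi=.18)
p,M,s=now(); print(p,s['wrist_force']); plan(p,M,[.5375,-.248,p[2]],Rt(-17.8,0),1)
E
```

```text
time: 22.15
tool_pos: [0.5392, -0.2511, 0.1289]
tcp_rot: [-0.326, -2.053, 2.055]
wrist_force: [0.5, 0.4, -0.7]
width: 0.646
0.06 61 [-0.0313  0.0963] [-0.0088  0.0308]
0.066 81 [-0.0569  0.0991] [-0.0187  0.0308]
0.072 149 [-0.0663  0.0959] [-0.0268  0.0309]
0.078 157 [-0.067  0.062] [-0.0272  0.0305]
0.084 94 [-0.0672  0.0611] [-0.0287  0.0323]
0.09 95 [-0.067  0.063] [-0.0263  0.031 ]
0.096 110 [-0.0677  0.0629] [-0.0298  0.0302]
0.102 114 [-0.0681  0.0647] [-0.0295  0.03  ]
0.108 13 [-0.0668  0.0531] [-0.0225  0.0299]
0.12 69 [-0.0316  0.0935] [-0.0311  0.0263]
0.126 146 [-0.0329  0.0861] [-0.031   0.0288]
0.132 100 [-0.033   0.0955] [-0.0315  0.0275]
0.138 110 [-0.033   0.0956] [-0.0293  0.028 ]
0.144 110 [-0.0325  0.0943] [-0.0368  0.0283]
0.15 124 [-0.0324  0.0983] [-0.0327  0.0278]
0.156 42 [-0.034   0.0919] [-0.0419  0.0279]
[ 0.53923736 -0.25114317  0.12902177] [ 0.2546926   0.46639963 -1.76264097]
0 [0.003, -0.0, -0.002] [-0.001, -0.002, -0.003]
 end [ 0.537  -0.2483  0.129 ] ang err deg [ 0.02  0.02 -0.01]
```

```bash
python3 -m handwheel '[[0.001,0.006,-0.002,-0.001,-0.002,-0.003,0],[0,0.006,0,0,0,0,0],[0,0.003,0,0,0,0,0],[0,0,0,0,0,0,0],[0,0,0,0,0,0,0]]'; python3 -m handwheel '[[0,0.002,0,0,0,0,0],[0,0,0,0,0,0,0]]'; python3 -m handwheel '[[0,0.001,0,0,0,0,0],[0,0,0,0,0,0,0]]'
python3 - <<'E'
from h import *
prof(*scene("side","pics/s11.png"),lo=.03,hi=.18)
p,M,s=now(); print(p,s['wrist_force'])
E
```

```text
time: 22.82
tool_pos: [0.538, -0.2486, 0.1128]
tcp_rot: [-0.319, -2.054, 2.052]
wrist_force: [-0.3, 0.4, -1.5]
width: 0.649
time: 23.08
tool_pos: [0.5386, -0.2489, 0.1117]
tcp_rot: [-0.321, -2.054, 2.054]
wrist_force: [-0.8, 0.2, 3.0]
width: 0.646
time: 23.32
tool_pos: [0.5389, -0.2493, 0.1116]
tcp_rot: [-0.322, -2.054, 2.055]
wrist_force: [-1.4, 0.2, 7.5]
width: 0.647
0.03 81 [-0.0672  0.0616] [-0.0277  0.0316]
0.036 85 [-0.0657  0.0932] [-0.03    0.0305]
0.042 76 [-0.0666  0.0957] [-0.0234  0.0299]
0.048 60 [-0.0348  0.0971] [-0.0062  0.0296]
0.054 66 [-0.0341  0.0969] [-0.0058  0.0313]
0.06 49 [-0.0316  0.0963] [-0.001   0.0299]
0.066 75 [-0.0542  0.0992] [-0.0045  0.03  ]
0.072 114 [-0.0656  0.0963] [-0.0265  0.0312]
0.078 100 [-0.0658  0.0554] [-0.0274  0.0288]
0.084 89 [-0.0662  0.0616] [-0.0279  0.0299]
0.09 83 [-0.0666  0.0593] [-0.0281  0.0294]
0.096 80 [-0.0662  0.0628] [-0.0271  0.0305]
0.102 134 [-0.066   0.0849] [-0.0286  0.0309]
0.108 159 [-0.0646  0.0913] [-0.0286  0.0301]
0.114 98 [-0.0343  0.0963] [-0.029   0.0291]
0.12 105 [-0.0342  0.0954] [-0.0279  0.031 ]
0.126 120 [-0.0335  0.0953] [-0.0415  0.0296]
0.132 125 [-0.0341  0.0954] [-0.0312  0.029 ]
0.138 43 [-0.0342  0.0955] [-0.0342  0.0287]
[ 0.53890072 -0.24927072  0.11158604] [-1.04711471  0.89705574  7.5536388 ]
```

```bash
python3 -m handwheel '[[0,0.001,0,0,0,0,0],[0,0,0,0,0,0,0]]'; python3 -m handwheel '[[0,-0.002,0,0,0,0,0],[0,0,0,0,0,0,0.75],[0,0,0,0,0,0,0.95],[0,0,0,0,0,0,0.95]]';  python3 -m handwheel '[[0,-0.02,0,0,0,0,0.95],[0,-0.04,0,0,0,0,1],[0,-0.05,0,0,0,0,1],[0,-0.04,0,0,0,0,1],[0,0,0,0,0,0,1],[0,0,0,0,0,0,1]]'
python3 - <<'E'
from h import *
f,k=scene("side","pics/s12.png"); prof(f,k,lo=.012,hi=.16)
zoom("pics/s12.png","pics/s12z.png"); print(now()[0])
L=uvz(f)
# upper rim level: fit plane on top-most pts per tray
for nm,z0,uc in(("t1",.072,.0315),("t2",.104,0),("t3",.136,.0315)):
    m=(abs(L[:,0]-uc)<.066)&(abs(L[:,1])<.030)&(abs(L[:,2]-z0-.001)<.0035)&(k.min(1)>95); P=L[m]
    A=np.c_[P[:,:2],np.ones(len(P))]; c=np.linalg.lstsq(A,P[:,2],rcond=None)[0]; print(nm,m.sum(),c.round(4),'slope deg',np.degrees(c[:2]).round(2))
E
```

```text
time: 23.62
tool_pos: [0.5391, -0.2497, 0.1114]
tcp_rot: [-0.322, -2.053, 2.056]
wrist_force: [-2.1, -0.4, 10.6]
width: 0.648
time: 24.12
tool_pos: [0.5378, -0.2483, 0.1103]
tcp_rot: [-0.319, -2.054, 2.052]
wrist_force: [-0.2, -0.0, 0.1]
width: 0.947
time: 24.88
tool_pos: [0.5383, -0.2487, 0.2616]
tcp_rot: [-0.32, -2.054, 2.053]
wrist_force: [-1.0, -1.3, -0.7]
width: 1.004
0.012 92 [-0.0659  0.0575] [-0.0272  0.0299]
0.018 85 [-0.0671  0.0635] [-0.0284  0.0306]
0.024 64 [-0.067  0.062] [-0.027   0.0306]
0.03 82 [-0.0663  0.062 ] [-0.0271  0.0303]
0.036 81 [-0.0672  0.0842] [-0.0272  0.031 ]
0.042 75 [-0.0665  0.0949] [-0.0255  0.0302]
0.048 52 [-0.0317  0.0955] [0.0001 0.031 ]
0.054 55 [-0.033   0.0962] [-0.0029  0.0307]
0.06 67 [-0.032   0.0969] [-0.0037  0.0313]
0.066 60 [-0.0453  0.0964] [-0.0005  0.0303]
0.072 123 [-0.0664  0.096 ] [-0.0256  0.0302]
0.078 101 [-0.0681  0.0579] [-0.027   0.0306]
0.084 86 [-0.0687  0.0621] [-0.0276  0.0318]
0.09 87 [-0.0681  0.0577] [-0.0287  0.0311]
0.096 84 [-0.0672  0.0625] [-0.0271  0.0308]
0.102 142 [-0.0675  0.0928] [-0.0275  0.0302]
0.108 223 [-0.0344  0.0954] [-0.0277  0.0302]
0.114 133 [-0.0338  0.0953] [-0.0272  0.0317]
0.12 140 [-0.0345  0.096 ] [-0.0287  0.0302]
0.126 165 [-0.0342  0.0955] [-0.0282  0.0303]
0.132 176 [-0.034   0.0978] [-0.0301  0.0308]
0.138 73 [-0.0348  0.0935] [-0.026   0.0309]
[ 0.53772459 -0.24840254  0.26027164]
t1 90 [-0.0142 -0.024   0.0742] slope deg [-0.81 -1.37]
t2 140 [ 0.012  -0.0145  0.1057] slope deg [ 0.69 -0.83]
t3 177 [ 0.0004 -0.0036  0.1367] slope deg [ 0.02 -0.21]
```

View pics/s12z.png

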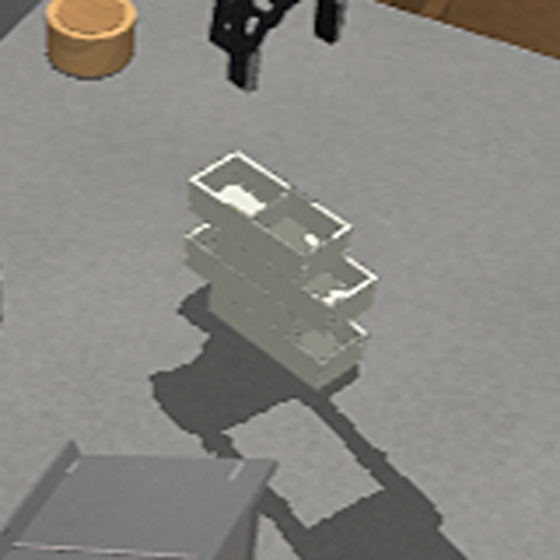

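The stack zigzags level: umin runs −66, −33, −67.5, −34 mm from bottom to top. One last look at the rack, then I'll hand it in.

Run:
```python
from h import *
f,k=scene("side","pics/s13.png"); zoom("pics/s13.png","pics/s13z.png",(150,390,150,370)); 
c=cv2.imread("pics/s13z.png"); cv2.imwrite("pics/s13z.png",cv2.resize(c,None,fx=.7,fy=.7))
```

```text
(no output)
```

View pics/s13z.png

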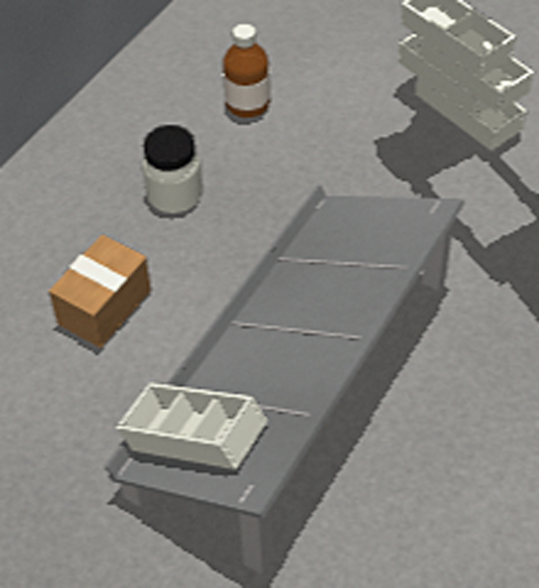

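Only the three-compartment tray is left on the rack, at (190,425) in the zoom. The bottle, jar and carton are standing where they were.

```bash
python3 -c "
from workcell import workorder
print(workorder.finish_job())"
```

```text
the job is handed in; nothing more can be done
None
```

The three two-compartment trays are off the rack and stacked on the base tray, stepping half a tray out, back and out along its long axis. I handed the job in at about 25 s of the 72 s allowed.

- **Fit:** In the last pictures the tray ends alternate about 31–34 mm apart. Each second tray is within about 1–1.5 mm of the one two below, and the sides line up to about 1 mm.
- **Seating:** The trays touched down at gripper heights of 45.6, 77.5 and 111.5 mm, close to the 32 mm spacing. The last one was about 2 mm high, partly because I gripped it about 1 mm higher. The camera put its rim at 136.7 mm, against 136 mm expected.
- **Level:** The top tray measured level to about 0.2°. The fits for the two trays below gave slopes of up to 1.4°, but much of each rim is hidden from the camera, and I put that down to noise.
- **Undisturbed items:** The base tray showed no shift. The three-compartment tray is still in its lane, and the bottle, jar and carton look untouched.
- **Force and contact:** The highest wrist force reported was about 17 N. The gripper was open and about 120 mm clear of the stack at the end.

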